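# Rack the mixed vial, then hold the last one on the vortex mixer

### The job

The blue-capped vial in the cup of the vortex mixer is done: put it upright, fully down, into any empty cell of the blue divided tray, and leave it there. Then mix the black-capped amber vial: grip it, set it upright in the mixer's spring-loaded cup and use it to press the cup down about half way (5 mm of its 10 mm travel), touching the mixer with nothing but the vial. The program finishes while still gripping the amber vial and holding the cup down; do not let go, and do not knock over, shift or lift the other things on the bench.

Things in the scene. Friction and masses are not known exactly. Their poses are not given: they have to be found in the camera images.
- mixer: White vortex mixer, fixed to the bench: housing 138 (x) x 108 (y) mm, top 53 mm high; on it a round white turret (radius 49 mm, 34 mm at its top, z = 77 mm) carrying a black rubber cup. Origin: centre of the underside. Front (grey panel, speed knob out to x = -78 mm) faces its -x. The cup's upright axis is at x = +18 mm, y = 0.
- cup_floor (a point): Centre of the inner floor of the mixer's round rubber cup, on which a vial stands; z is up. It is 97 mm above the bench with the cup up and sinks with the cup. The recess above it is 15 mm deep, about 15 mm in inner radius at the floor, widening to 19 mm at the rim; outer radius of the rim 24 mm.
- mixer_cup (a joint): Travel of the spring-loaded cup, m: 0 = up, 0.005 = half way, 0.010 = on its stop (the gap between cup and the black collar under it has closed). It only moves straight down; about 1.6 N starts it and each further mm takes 0.6 N (about 4.6 N at half way). It springs back up when let go.
- rack: Blue vial tray, fixed to the bench, 72 (x) x 141 (y) x 28 (z) mm, 2 x 4 open square cells 32 mm wide, centres at x = +-17.25 and y = +-17.25, +-51.75 mm from its origin (centre of its underside). Floor 2.5 mm thick; walls and dividers 2.5 mm thick, all 28 mm high. A small flat tab stands out 11 mm at the middle of each short end.
- vial_blue: Glass vial with blue screw cap, 65 mm tall: body diameter 24 mm up to 50 mm, cap diameter 21 mm above; 20 g. Origin: centre of its base; z is its long axis. At the start it stands upright in the mixer's cup.
- vial_amber: Amber glass vial with black screw cap, 59 mm tall: body diameter 26 mm up to 45 mm, cap diameter 23 mm above; 20 g. Origin: centre of its base; z is its long axis. At the start it stands upright on the bench.
- vial_green: Green-capped vial, 25 mm across, 56 mm tall, standing in a cell of the tray; leave it there. Origin: centre of its base.
- vial_green_2: Second green-capped vial, 25 mm across, 56 mm tall, standing in a cell of the tray; leave it there. Origin: centre of its base.
- vial_clear: White-capped clear vial, 23 mm across, 51 mm tall, standing in a cell of the tray; leave it there. Origin: centre of its base.
- mug: Blue and white mug, 78 mm across, 92 mm tall; leave alone. Origin: underside.
- beaker: Small glass beaker, 44 mm across, 56 mm tall, on the bench; leave alone. Origin: centre of the underside.
There are look-alikes about, which are no part of the job. What is meant by the mixer is not turquoise, and is the larger of those in its own colour.

How it is judged:
By the outcome, as a careful person would: the job done as asked, in the order asked, and still so for the second after the job is handed in, while the arm keeps its last pose, push and grip.
It also fails if it takes over 48 s, if anything falls off the work surface, if the arm or the gripper's body presses on something with over 40 N, if the wrist force passes 120 N, or if a joint passes its speed limit or range.

### The arm

A 7-joint arm with a two-finger parallel gripper is mounted at the origin on a cart in front of the work surface, level with it; the furniture and walls round the work are solid. World frame = base frame: x ahead of the robot, y to its left, z up, the work surface at z = 0. Lengths are in mm, angles in degrees, forces in N, time in s.
With the tool pointing down it reaches from about 400 to 850 mm from the base axis. Payload 10.4 kg.
Tool frame: the origin (TCP) lies on the mounting face of the last link; the fingertips stand arm.tcp_to_tips ahead of it and the grasp point (between the pads) lies 155 mm ahead of it (arm.tcp_to_tips is the distance from the TCP to the fingertips, in mm); y points along the fingers, z is the direction in which the jaws open and shut, and the axes are right-handed (so a half turn about y gives the same grasp; the last joint's range is limited). The gripper opens to 85 mm and grips with 20 to 120 N. Pads are 22 mm wide; open, the fingers measure 114 mm over their backs; the gripper's body (76 mm by 85 mm) begins 54 mm behind the grasp point. The pads swing forward as they close: fully open they stand 13 mm farther back than shut.
Start: joints at [-76.066, 19.034, -3.707, 83.658, 1.238, 77.344, -5.071], TCP at [164.161, 603.062, 404.738] pointing down, gripper open.
Joint ranges: [-148.97, 148.97], [-28.65, 121.19], [-84.17, 76.75], [9.2, 138.47], [-72.65, 252.65], [3.7, 117.97], [-149.18, 149.18]. Speed limits (degrees/s): [127.2, 127.2, 159.86, 159.86, 180, 180, 180].

### API

Orientations are given as [roll, pitch, yaw] about the fixed x, y, z axes, in that order (R = Rz(yaw) Ry(pitch) Rx(roll)).
In Python, from cell import arm, optics gives the robot as it stands.
- The arm moves only by the tool carry_out, never from a script. Its argument "rows" is a list of rows, each a list of 7 numbers: the turn, a rotation vector about the tool's x, y, z in units of 8 degrees (1.0 is 8 degrees), then the shift along the tool's x, y, z in units of 25 mm (1.0 is 25 mm), then the opening, from 0 (shut) to 1 (fully open). A call has 1 to 12 rows; each row is the pose to reach, as a shift and turn from the pose commanded when the call began, along the tool's axes at that moment; what a row does not reach only later rows make up. A row lasts 1/10 s, in which the tool goes at most 50 mm and 8.59 degrees, less where a joint would pass 70% of its speed; a pose out of reach is approached as far as the arm can. A call with a gripper value outside its range is refused whole. The fingers move at their own pace and stop on an object; "squeeze" is the grip in N (left out, the last holds). Time passes only in rows, so rows that repeat a pose let the fingers close. It gives the time, the measured TCP pose, the force and the opening at its end, in the units of the state.
- arm.state(): the state, without advancing time (a new reading comes with each control period).
- optics.read_camera(name): name is "scene" or "top" or "wrist"; returns a dict with "image" (384x512x3 uint8, red, green, blue), "depth" (384x512 float32, mm along the optical axis (not along the pixel's ray), 0 where there is no reading), "fx", "fy", "cx", "cy" (pixels), "origin" and "orientation" of the camera in the world. Camera axes: x right, y down, z forward; pixel columns grow to the right and rows downward; lengths in mm; the calibration is good to about 2 mm. A picture is of the moment at which its call begins.
- arm.sign_off(): hands the job in, once; it reports no verdict.
Trained networks look in a picture, given as the dict that the camera call returned (one of the last four; its "shot" number tells which), for a name from the list of things; names that differ only in an ending like _2 or _b are one class to them, and where a whole thing is asked for, a point or a joint stands for the part that bears it (a point fixed in the world has none). Each returns a list of dicts, best first, with "p" (0 to 1); they miss things now and then, are a little off and sometimes report something else, mostly with a low value. They report only what shows in the picture. A call takes as long as a camera call. They do not tell look-alikes from the thing itself.
- optics.cut_out(picture, target): "region" (384x512 bool, what is visible of it) and "extent" ([centre column, centre row, width, height] in pixels, round what is visible of it).
- optics.landmark_of(picture, target): "at" ([column, row] in pixels: a listed point, or the origin of a listed thing).
The state is a dict: "time": time; "q": joint angles; "joint_vel": joint speeds; "tau": joint torques, N m; "tool_pos": TCP position; "eef_rot": TCP orientation; "contact_force": force on the tool from outside, world axes, zero at the start; "torque": the same for the moment, N m; "finger_gap": finger opening in mm.
Only numpy, scipy, OpenCV 4.12 (cv2) and the standard library are available. Lean on these libraries where they do the work, as an engineer would, in place of code of your own. Each camera call takes 0.05 s, during which the arm holds its last target.

## Working session

There is one attempt and no reset: what is moved stays moved. The work goes in short steps, Python scripts to look and compute and a tool call to move; the robot and the scene stay as the last step left them, time stands still between calls to the robot, and variables do not carry over. Pictures are saved under pics/ and viewed, and the job is handed in when it is done.

Besides the shell and the picture viewer there is one more tool, called as name(argument=value, ...), one argument or row to a line, values as JSON. carry_out: Moves the arm, as the interface text tells. Its arguments: {"type":"object","properties":{"rows":{"type":"array","items":{"type":"array","items":{"type":"number"}}},"squeeze":{"type":"number"}},"required":["rows"]}

```bash
mkdir -p pics; ls; python3 - <<'E'
from cell import arm, optics
import cv2
s=arm.state(); print(s); print(arm.tcp_to_tips)
for n in ["scene","top","wrist"]:
    p=optics.read_camera(n); cv2.imwrite(f"pics/{n}0.png",cv2.cvtColor(p["image"],cv2.COLOR_RGB2BGR))
    print(n,p["fx"],p["fy"],p["cx"],p["cy"],p["origin"],p["orientation"],p["shot"])
E
```

```text
pics
{'time': 0.0, 'q': array([-76.06741919,  19.07346906,  -3.70645217,  83.70669506,
         1.23704134,  77.3427366 ,  -5.06981111]), 'joint_vel': array([ 0.02377884,  0.0285192 ,  0.00549934, -0.05164758,  0.09936753,
        0.04983765, -0.04316606]), 'tau': array([-3.36164030e-04, -6.25422406e+01,  4.88517154e-02, -3.91621435e+01,
        1.61111739e-02,  9.58986551e-03, -8.45286934e-06]), 'tool_pos': array([164.12173051, 602.93397498, 403.89368165]), 'eef_rot': array([-9.00830052e+01, -3.48834902e-03, -1.52260486e+01]), 'contact_force': array([ 0.00719121, -0.34271795, -0.5719842 ]), 'torque': array([-0.01627497,  0.02112441, -0.03787756]), 'finger_gap': 85.63114281065594}
173.4
scene 389.83088228063065 389.83088228063065 261.3015607751453 196.87473747480303 [  56.66311933 1090.29556537  635.72316043] [-117.62027909   -0.71639395 -153.83367106] 1
top 450.43969535916824 450.43969535916824 259.33230774887437 199.6455179252481 [ 284.9915716   136.2211911  1478.64290101] [-169.65995504    1.08210644  -89.84781108] 2
wrist 277.10317706300185 277.10317706300185 251.12533703444848 191.87133136537673 [ 96.67528516 620.14512463 372.9887451 ] [1.64003559e+02 6.23275373e-02 7.47034267e+01] 3
```

View pics/scene0.png

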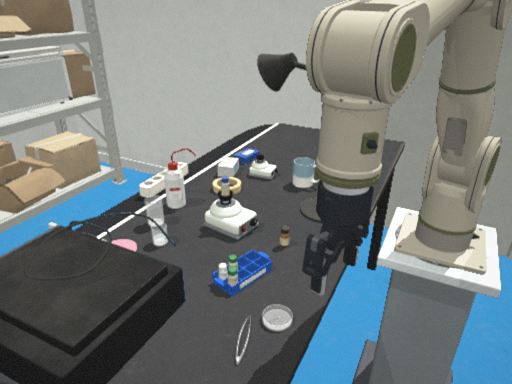

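View pics/top0.png

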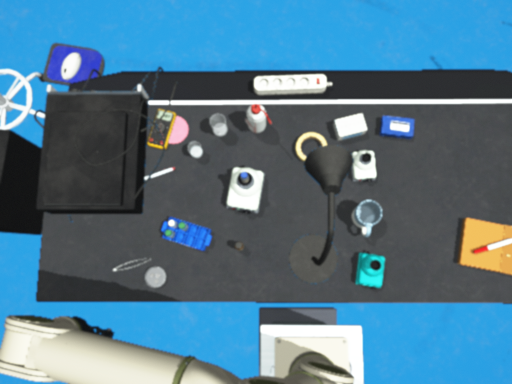

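View pics/wrist0.png

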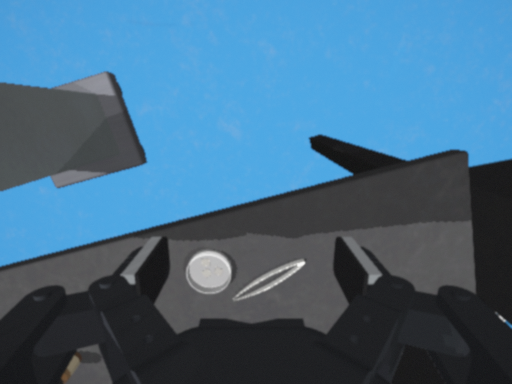

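In the top view there are three possible mixers: a large white one at (245,190) with a blue-capped vial in its cup, a smaller white one at (364,165), and a turquoise one at (370,270). I choose (245,190). The tray is at (187,233) and the amber vial at (238,246). Next I'll measure and check close up.

```bash
cat > h.py <<'E'
from cell import arm, optics
import numpy as np, cv2
from scipy.spatial.transform import Rotation as R
def T(p): return R.from_euler('xyz',p["orientation"],degrees=True).as_matrix(), np.array(p["origin"])
def ray(p,u,v):
    r,o=T(p); return o, r@np.array([(u-p["cx"])/p["fx"],(v-p["cy"])/p["fy"],1.0])
def atz(p,u,v,z):
    o,d=ray(p,u,v); return o+d*(z-o[2])/d[2]
def cloud(p):
    r,o=T(p); D=p["depth"]; v,u=np.mgrid[:D.shape[0],:D.shape[1]]
    c=np.stack([(u-p["cx"])/p["fx"]*D,(v-p["cy"])/p["fy"]*D,D],-1)
    return c@r.T+o
def proj(p,X):
    r,o=T(p); c=(np.asarray(X)-o)@r; return p["cx"]+p["fx"]*c[...,0]/c[...,2], p["cy"]+p["fy"]*c[...,1]/c[...,2]
def save(p,name,box=None,k=1):
    im=cv2.cvtColor(p["image"],cv2.COLOR_RGB2BGR)
    if box: im=im[box[1]:box[3],box[0]:box[2]]
    cv2.imwrite("pics/"+name,cv2.resize(im,None,fx=k,fy=k,interpolation=cv2.INTER_CUBIC))
E
python3 - <<'E'
from h import *
np.set_printoptions(precision=1,suppress=True)
for n in ["top","scene"]:
    p=optics.read_camera(n); C=cloud(p)
    save(p,n+"1.png",(130,130,330,280) if n=="top" else (180,160,320,310),4 )
    for t in ["mixer","cup_floor","rack","vial_blue","vial_amber","vial_green","vial_clear"]:
        print(n,t)
        zz={"cup_floor":97,"vial_blue":97}.get(t,0)
        if t.startswith("vial_") and t[5:] in("green","clear"): zz=2.5
        for d in optics.landmark_of(p,t)[:3]: print("   lm",round(d["p"],2),np.array(d["at"]),atz(p,*d["at"],zz))
        if t!="cup_floor":
          for d in optics.cut_out(p,t)[:3]:
            X=C[d["region"]&(p["depth"]>0)]
            print("   cut",round(d["p"],2),np.array(d["extent"]),len(X),np.percentile(X,[2,50,98],axis=0).ravel())
E
```

```text
top mixer
   lm 0.96 [372.5 271.6] [ 318.4 -201.1    0. ]
   lm 0.86 [360.3 166.5] [ 668. -175.    0.]
   lm 0.77 [244.2 190.9] [584.6 215.7   0. ]
   cut 0.97 [364.1 166.1  25.3  30.5] 665 [ 618.5 -213.     6.5  658.2 -174.9   40.7  709.6 -145.3   78.2]
   cut 0.91 [373.3 270.4  29.6  38.7] 859 [ 272.7 -225.     7.2  322.1 -183.    41.1  372.8 -148.6   82.2]
top cup_floor
   lm 0.67 [247.5 177.1] [609.2 200.4  97. ]
   lm 0.59 [374.7 265.7] [ 333.8 -186.3   97. ]
   lm 0.54 [364.3 159.4] [ 665.9 -168.    97. ]
top rack
   lm 0.73 [188.8 235.6] [434.3 397.3   0. ]
   cut 0.74 [186.5 232.7  48.2  29.7] 875 [396.3 326.9  -3.3 436.1 392.    5.5 486.9 475.3  32. ]
top vial_blue
   lm 0.53 [243.3 180.7] [597.7 213.6  97. ]
   cut 0.53 [245.1 177.4   8.8   9.9] 72 [591.5 197.  114.  598.7 207.2 157.2 613.6 217.9 166.7]
top vial_amber
   lm 0.46 [241.9 245.7] [401.3 221.6   0. ]
   cut 0.52 [240.1 243.6  11.   11.2] 61 [387.6 217.2  16.7 398.8 227.5  55.3 412.6 240.2  63.3]
   cut 0.44 [244.9 179.2  12.5   8. ] 53 [588.  188.7  92.7 603.5 198.9 106.4 619.  229.5 116.9]
top vial_green
   lm 
[... 1219 characters left out ...]
  6.2 393.7 241.7  35.6 404.3 246.6  60.9]
scene vial_green
   lm 0.5 [232.  283.7] [444.4 446.3   2.5]
   lm 0.5 [235.3 273. ] [457.5 406.7   2.5]
   cut 0.75 [233.2 274.4  11.1  19.7] 157 [424.8 447.9  22.7 432.9 463.   42.9 447.5 468.2  59.8]
   cut 0.67 [234.1 259.1  12.   14.1] 114 [447.4 374.1   8.2 457.4 418.7  49.8 493.3 426.4  60.7]
   cut 0.55 [231.7 215.7  56.3  49.3] 1623 [508.  140.9   0.5 569.5 244.3  50.2 648.9 272.1 108.9]
scene vial_clear
   lm 0.66 [226.3 280.8] [462.4 443.3   2.5]
   cut 0.69 [232.6 275.2  10.3  15.9] 161 [424.1 450.9  21.7 432.4 463.3  42.1 445.1 468.4  59.5]
   cut 0.59 [224.1 184.4   9.   20.8] 142 [588.5 206.2 109.8 595.6 218.3 135.1 609.7 224.4 163.4]
```

View pics/top1.png

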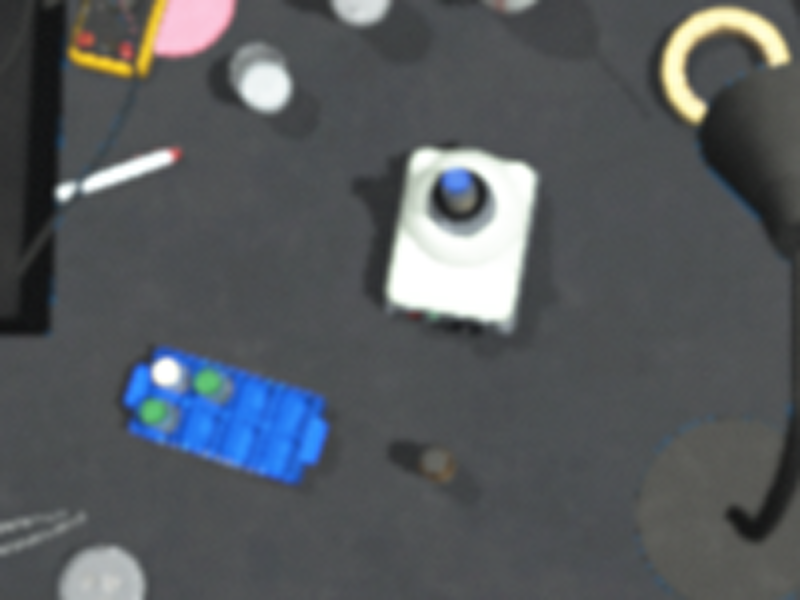

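View pics/scene1.png

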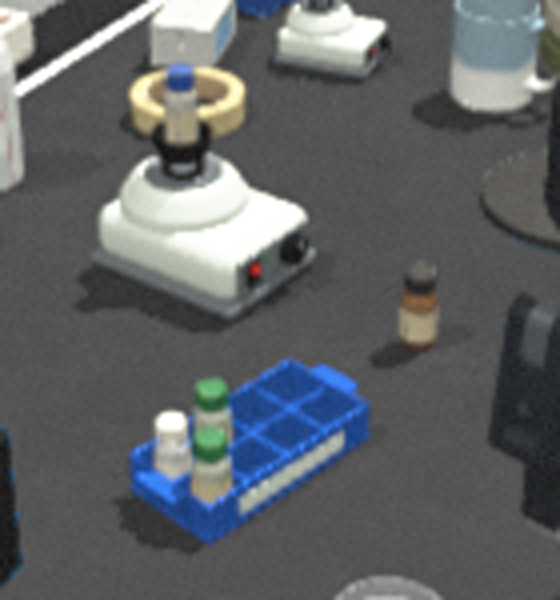

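The crops show the large white mixer with the blue-capped vial in its cup. The tray's vials (white and two green) are all at its left end (high y), so the cells at the right end are empty. The amber vial stands alone at crop pixel (437,463). Next: precise fits, plus lamp clearance.

```bash
python3 - <<'E'
from h import *
np.set_printoptions(precision=1,suppress=True)
for n in ["top","scene"]:
    p=optics.read_camera(n); C=cloud(p); im=p["image"].astype(int); ok=p["depth"]>0
    def sel(m): return C[m&ok]
    X,Y,Z=C[...,0],C[...,1],C[...,2]
    # lamp
    m=ok&(Z>150)&(Y<180)&(Y>-300)&(X>150)&(X<900)&(C[...,0]>250)
    if m.sum(): print(n,"tall: ",m.sum(),np.percentile(C[m],[1,25,50,75,99],axis=0))
    # blue cap
    bl=(im[...,2]>im[...,0]+40)
    m=ok&bl&(Z>145)&(Z<175)&(np.hypot(X-603,Y-208)<35); print("bluecap",m.sum(),C[m].min(0),C[m].max(0),C[m].mean(0))
    # cup black
    dk=im.max(-1)<70
    m=ok&dk&(Z>95)&(Z<118)&(np.hypot(X-603,Y-208)<40); print("cup",m.sum(),C[m].min(0),C[m].max(0),C[m].mean(0))
    m=ok&bl&(Z>20)&(Z<33)&(np.hypot(X-435,Y-400)<100); print("rack",m.sum(),cv2.minAreaRect(C[m][:,:2].astype(np.float32)))
    m=ok&(Z>50)&(Z<66)&(np.hypot(X-397,Y-232)<30); print("amber top",m.sum(),C[m].min(0),C[m].max(0),C[m].mean(0))
    m=ok&(Z>45)&(Z<62)&(np.hypot(X-570,Y-215)<100);print("housing top",m.sum(),cv2.minAreaRect(C[m][:,:2].astype(np.float32)))
    m=ok&(np.abs(X-600)<150)&(np.abs(Y-500)<90)&(Z<10);print("table z",np.median(Z[m]), Z[m].std())
E
```

```text
top tall:  2305 [[340.3 -60.  158. ]
 [492.6 -17.3 449.2]
 [539.5  -5.3 465.7]
 [567.7  12.3 475.2]
 [810.7 169.1 485.3]]
bluecap 41 [593.3 198.8 145.6] [610.4 217.5 167. ] [601.8 208.1 159.8]
cup 42 [583.8 191.9  95.5] [614.7 229.9 117.3] [597.2 210.4 104.8]
rack 276 ((440.5592346191406, 401.64862060546875), (163.41073608398438, 71.44859313964844), 72.73359680175781)
amber top 41 [389.5 220.8  53.3] [408.6 240.4  63.9] [399.8 230.3  58.3]
housing top 550 ((578.6200561523438, 212.02175903320312), (100.10771179199219, 142.63180541992188), 80.84123992919922)
table z -0.1516237574569459 3.361366515790326
scene tall:  1194 [[456.7 -16.  152.5]
 [510.5   9.9 420.8]
 [532.9  21.5 447.2]
 [554.2  35.3 463.5]
 [816.2 177.5 482.8]]
bluecap 39 [590.9 207.4 148.3] [608.1 221.4 164.4] [598.  216.  157.6]
cup 71 [577.5 192.4  95.3] [620.7 234.3 114. ] [594.7 220.8 104.9]
rack 523 ((437.00823974609375, 403.41632080078125), (163.23252868652344, 74.10479736328125), 73.06993865966797)
amber top 47 [386.7 223.1  50.8] [407.5 243.9  61.6] [396.4 236.5  57.7]
housing top 485 ((576.2371826171875, 215.62156677246094), (101.16649627685547, 140.57217407226562), 80.9856948852539)
table z 0.4692863178489688 1.3488109693258372
```

```bash
cat > plan.py <<'E'
# usage: plan.py x y z yaw   | plan.py --log ty sx sy sz : record commanded move
import sys,json,numpy as np,os
f='cmd.json'
c=json.load(open(f)) if os.path.exists(f) else dict(p=[164.161,603.062,404.738],yaw=-15.226)
def ax(y):
    y=np.radians(y); return np.array([[np.cos(y),np.sin(y),0],[0,0,-1],[-np.sin(y),np.cos(y),0]])
a=sys.argv[1:]
if a[0]=='--log':
    t,*s=map(float,a[1:]); p=np.array(c['p'])+25*np.array(s)@ax(c['yaw']); c=dict(p=p.tolist(),yaw=c['yaw']-8*t); json.dump(c,open(f,'w')); print(c)
else:
    *g,y=map(float,a); print('turn_y',round((c['yaw']-y)/8,3),'shift',np.round(ax(c['yaw'])@(np.array(g)-c['p'])/25,3), 'dist',np.linalg.norm(np.array(g)-c['p']))
E
python3 plan.py 410 380 404.7 -17
```

```text
turn_y 0.222 shift [ 1.1832e+01  2.0000e-03 -6.0270e+00] dist 331.95401972110534
```

carry_out(
  rows=[
    [0, 0.2, 0, 3, 0, -1.5, 0.8],
    [0, 0.2, 0, 6, 0, -3, 0.8],
    [0, 0.2, 0, 9, 0, -4.5, 0.8],
    [0, 0.2, 0, 11.8, 0, -6, 0.8],
    [0, 0.2, 0, 11.8, 0, -6, 0.8],
    [0, 0.2, 0, 11.8, 0, -6, 0.8],
    [0, 0.2, 0, 11.8, 0, -6, 0.8],
    [0, 0.2, 0, 11.8, 0, -6, 0.8],
    [0, 0.2, 0, 11.8, 0, -6, 0.8],
    [0, 0.2, 0, 11.8, 0, -6, 0.8],
  ],
)

```text
time: 2.65
tool_pos: [408.5, 381.9, 404.7]
eef_rot: [-90.0, 0.0, -16.7]
contact_force: [-0.5, -0.5, 0.0]
finger_gap: 68.1
```

```bash
python3 plan.py --log 0.2 11.8 0 -6; python3 - <<'E'
from h import *
np.set_printoptions(precision=1,suppress=True)
p=optics.read_camera("wrist"); save(p,"w1.png"); C=cloud(p); im=p["image"].astype(int); ok=p["depth"]>0
s=arm.state(); print(s["tool_pos"],s["eef_rot"],s["q"],s["time"],p["origin"],p["orientation"])
X,Y,Z=C[...,0],C[...,1],C[...,2]
bl=(im[...,2]>im[...,0]+40)
m=ok&bl&(Z>20)&(Z<33)&(np.hypot(X-435,Y-400)<100); print("rack",m.sum(),cv2.minAreaRect(C[m][:,:2].astype(np.float32)))
m=ok&(Z>50)&(Z<66)&(np.hypot(X-397,Y-232)<30); print("amber top",m.sum(), C[m].min(0),C[m].max(0) if m.sum() else 0)
for t in ["rack","vial_amber","vial_green","vial_clear","mixer"]:
    for d in optics.landmark_of(p,t)[:3]: print(t,round(d["p"],2),np.array(d["at"]),atz(p,*d["at"],0 if t[0]!='v' or t=="vial_amber" else 2.5))
E
```

```text
{'p': [409.4116788117805, 380.85240402727686, 404.738], 'yaw': -16.826}
[408.3 382.  404.7] [-90.    0.  -16.7] [-54.2  10.5   7.4  94.4  -1.4  75.2  26.7] 2.7 [341.5 400.8 373.7] [164.   -0.   73.2]
rack 1771 ((438.7795104980469, 400.1640319824219), (161.97726440429688, 71.48481750488281), 72.63241577148438)
amber top 307 [387.6 218.8  50.2] [409.6 240.4  61.1]
rack 0.62 [271.6 182.6] [439.3 401.3   0. ]
vial_amber 0.86 [143.5 191.8] [400.2 225.7   0. ]
vial_amber 0.61 [283. 194.] [459.8 412.2   0. ]
vial_green 0.91 [309.4 169.6] [435.9 455.5   2.5]
vial_green 0.79 [283.1 195. ] [460.5 411.8   2.5]
vial_clear 0.7 [309.8 197.1] [474.2 446.9   2.5]
vial_clear 0.6 [146.2 191.5] [400.4 230.6   2.5]
mixer 0.6 [183.2 300.3] [583.4 216.    0. ]
```

View pics/w1.png

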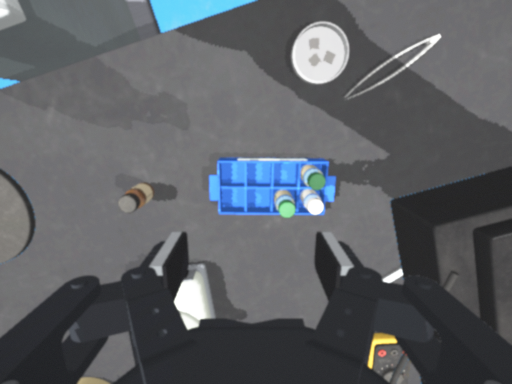

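Wrist view: the tray is square in the image at (272,187), with empty cells at columns 230, 258 and 285 in the upper row and 230 and 258 in the lower. The amber vial is at (135,197). Next I'll hover over the mixer.

```bash
python3 plan.py 597 212 404.7 -17
```

```text
turn_y 0.022 shift [ 9.137e+00  2.000e-03 -4.293e+00] dist 252.38960762282852
```

carry_out(
  rows=[
    [0, 0, 0, 2, 0, -1, 0.7],
    [0, 0, 0, 4, 0, -2, 0.7],
    [0, 0, 0, 6, 0, -3, 0.7],
    [0, 0, 0, 8, 0, -4, 0.7],
    [0, 0, 0, 9, 0, -4.3, 0.7],
    [0, 0, 0, 9, 0, -4.3, 0.7],
    [0, 0, 0, 9, 0, -4.3, 0.7],
    [0, 0, 0, 9, 0, -4.3, 0.7],
    [0, 0, 0, 9, 0, -4.3, 0.7],
    [0, 0, 0, 9, 0, -4.3, 0.7],
  ],
)

```text
time: 3.95
tool_pos: [593.0, 213.9, 404.9]
eef_rot: [-90.0, 0.0, -16.7]
contact_force: [-0.1, 0.1, -0.3]
finger_gap: 59.6
```

```bash
python3 plan.py --log 0 9 0 -4.3; python3 - <<'E'
from h import *
np.set_printoptions(precision=1,suppress=True)
p=optics.read_camera("wrist"); save(p,"w2.png"); C=cloud(p); im=p["image"].astype(int); ok=p["depth"]>0
s=arm.state(); print(s["tool_pos"],s["eef_rot"],s["q"],s["time"],p["origin"],p["orientation"])
X,Y,Z=C[...,0],C[...,1],C[...,2]
bl=(im[...,2]>im[...,0]+40)
m=ok&bl&(Z>155)&(Z<170)&(np.hypot(X-600,Y-212)<40); print("cap",m.sum(),C[m].min(0),C[m].max(0),C[m].mean(0),cv2.minEnclosingCircle(C[m][:,:2].astype(np.float32)))
dk=im.max(-1)<80
m=ok&dk&(Z>108)&(Z<116)&(np.hypot(X-600,Y-212)<40); print("rim",m.sum(),C[m].min(0),C[m].max(0),cv2.minEnclosingCircle(C[m][:,:2].astype(np.float32)))
m=ok&(Z>74)&(Z<80)&(np.hypot(X-600,Y-212)<60); print("turret",m.sum(),C[m].min(0),C[m].max(0),cv2.minEnclosingCircle(C[m][:,:2].astype(np.float32)))
m=ok&(Z>48)&(Z<58)&(np.hypot(X-580,Y-212)<110); print("housing",m.sum(),cv2.minAreaRect(C[m][:,:2].astype(np.float32)))
for t,z in [("cup_floor",97),("vial_blue",97),("mixer",0)]:
    for d in optics.landmark_of(p,t)[:2]: print(t,round(d["p"],2),np.array(d["at"]),atz(p,*d["at"],z))
E
```

```text
{'p': [593.6614180393842, 212.8247765532212, 404.738], 'yaw': -16.826}
[593.1 213.7 404.9] [-90.    0.  -16.7] [-36.7  19.8  16.6  83.7  -5.7  77.3  53.4] 4.0 [526.  232.9 373.9] [164.   -0.   73.2]
cap 497 [591.9 196.8 155.2] [612.5 217.3 163.8] [601.1 207.5 161.6] ((602.1380004882812, 207.22317504882812), 10.46438217163086)
rim 323 [580.3 185.9 108. ] [621.2 228.8 113.9] ((601.4097900390625, 207.24041748046875), 21.826126098632812)
turret 1714 [564.5 169.7  74. ] [640.2 245.6  80. ] ((602.5271606445312, 207.6907958984375), 38.27051544189453)
housing 3444 ((584.3095092773438, 210.32054138183594), (96.25614166259766, 126.66573333740234), 80.56988525390625)
cup_floor 0.92 [248.9 190.9] [600.4 208.3  97. ]
cup_floor 0.48 [410.6  12.7] [485.9 391.4  97. ]
vial_blue 0.67 [249.9 193.4] [603.3 208.5  97. ]
mixer 0.85 [245.1 160.5] [583.8 207.2   0. ]
mixer 0.77 [ 16.6 284.8] [ 667.1 -189.4    0. ]
```

View pics/w2.png

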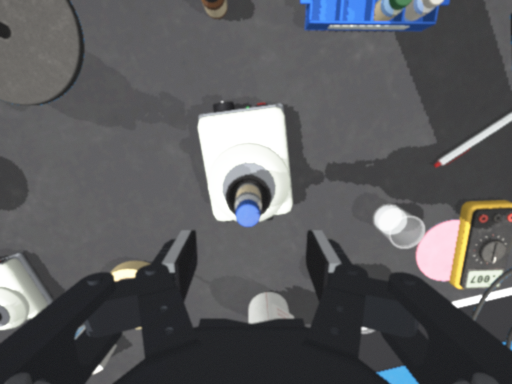

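The blue cap is at pixel (248,213) on the cup axis, measured at about (602,208) with its top at z≈162, which is where it should be. The dark mark at (222,107) is the speed knob.

```bash
python3 plan.py 602.2 207 299 -17
```

```text
turn_y 0.022 shift [ 0.394  4.23  -0.124] dist 106.2419881581341
```

carry_out(
  rows=[
    [0, 0, 0, 0.4, 0, -0.12, 0.6],
    [0, 0, 0, 0.4, 1, -0.12, 0.6],
    [0, 0, 0, 0.4, 2, -0.12, 0.6],
    [0, 0, 0, 0.4, 3, -0.12, 0.6],
    [0, 0, 0, 0.4, 3.8, -0.12, 0.6],
    [0, 0, 0, 0.4, 4.23, -0.12, 0.6],
    [0, 0, 0, 0.4, 4.23, -0.12, 0.6],
    [0, 0, 0, 0.4, 4.23, -0.12, 0.6],
    [0, 0, 0, 0.4, 4.23, -0.12, 0.6],
  ],
)

```text
time: 5.05
tool_pos: [602.9, 207.0, 300.4]
eef_rot: [-89.9, -0.1, -16.8]
contact_force: [-0.0, -0.1, 0.2]
finger_gap: 51.6
```

```bash
python3 plan.py --log 0 0.4 4.23 -0.12; python3 - <<'E'
from h import *
np.set_printoptions(precision=1,suppress=True)
s=arm.state(); print(s["tool_pos"],s["contact_force"],s["finger_gap"],s["time"])
p=optics.read_camera("wrist"); save(p,"w3.png")
p=optics.read_camera("scene"); save(p,"s3.png",(170,130,320,280),4)
E
```

```text
{'p': [602.3649018894617, 207.05854998193215, 298.988], 'yaw': -16.826}
[602.9 207.  300.4] [-0.  -0.1  0.2] 51.61491796142036 5.05
```

View pics/w3.png

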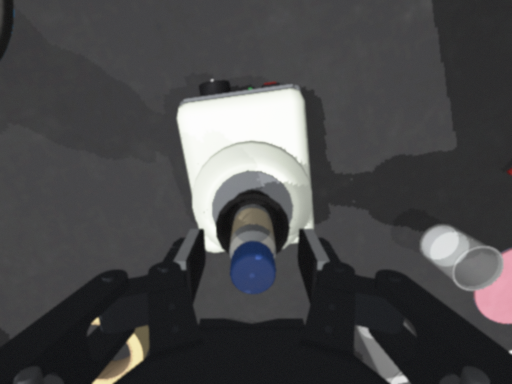

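View pics/s3.png

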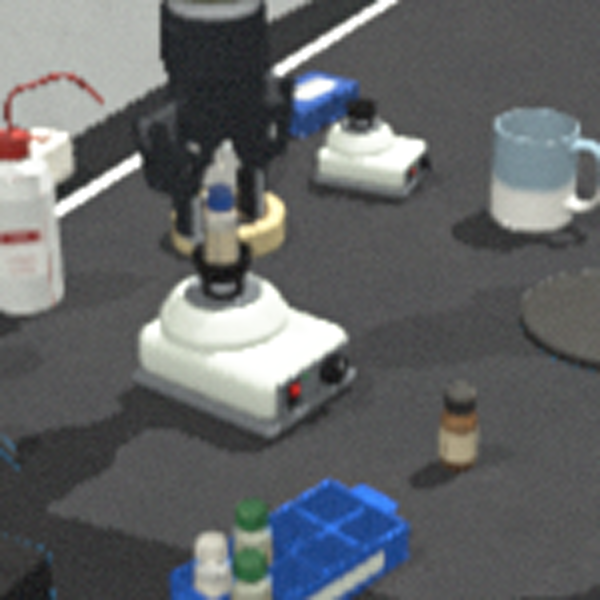

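The vial sits midway between the fingers: its cap is at (253,265) and the fingertips are at columns about 190 and 315. Closing.

carry_out(
  rows=[
    [0, 0, 0, 0, 0, 0, 0.2],
    [0, 0, 0, 0, 0, 0, 0.2],
    [0, 0, 0, 0, 0, 0, 0.2],
    [0, 0, 0, 0, 0, 0, 0.2],
    [0, 0, 0, 0, 0, 0, 0.2],
    [0, 0, 0, 0, 0, 0, 0.2],
    [0, 0, 0, 0, 0, 0, 0.2],
    [0, 0, 0, 0, 0, 0, 0.2],
  ],
  squeeze=40,
)

```text
time: 5.95
tool_pos: [602.4, 207.1, 299.0]
eef_rot: [-90.0, -0.0, -16.8]
contact_force: [-0.1, 0.5, 0.6]
finger_gap: 22.5
```

```bash
python3 - <<'E'
from h import *
s=arm.state(); print(s["tool_pos"],s["contact_force"],s["finger_gap"],s["time"])
p=optics.read_camera("wrist"); save(p,"w4.png")
E
```

```text
[602.38628786 207.09855403 299.03556268] [-0.14122586  0.50195499  0.561965  ] 22.517169349637307 5.95
```

View pics/w4.png

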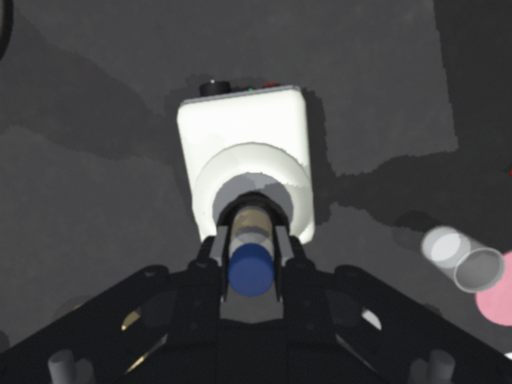

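carry_out(
  rows=[
    [0, 0, 0, 0, -0.1, 0, 0.2],
    [0, 0, 0, 0, -0.3, 0, 0.2],
    [0, 0, 0, 0, -0.6, 0, 0.2],
    [0, 0, 0, 0, -1, 0, 0.2],
    [0, 0, 0, 0, -1.4, 0, 0.2],
    [0, 0, 0, 0, -1.8, 0, 0.2],
    [0, 0, 0, 0, -2.2, 0, 0.2],
    [0, 0, 0, 0, -2.4, 0, 0.2],
    [0, 0, 0, 0, -2.4, 0, 0.2],
  ],
)

```text
time: 6.9
tool_pos: [602.5, 207.1, 360.0]
eef_rot: [-89.9, -0.1, -16.8]
contact_force: [0.2, -0.4, 0.3]
finger_gap: 22.6
```

```bash
python3 plan.py --log 0 0 -2.4 0;  python3 - <<'E'
from h import *
s=arm.state(); print(s["tool_pos"],s["contact_force"],s["finger_gap"],s["time"])
p=optics.read_camera("scene"); save(p,"s5.png",(170,110,320,260),4)
p=optics.read_camera("wrist"); save(p,"w5.png")
E
```

```text
{'p': [602.3649018894617, 207.05854998193215, 358.988], 'yaw': -16.826}
[602.5205626  207.08346449 359.97436118] [ 0.2032917  -0.39026507  0.25732899] 22.630469951832783 6.9
```

View pics/s5.png

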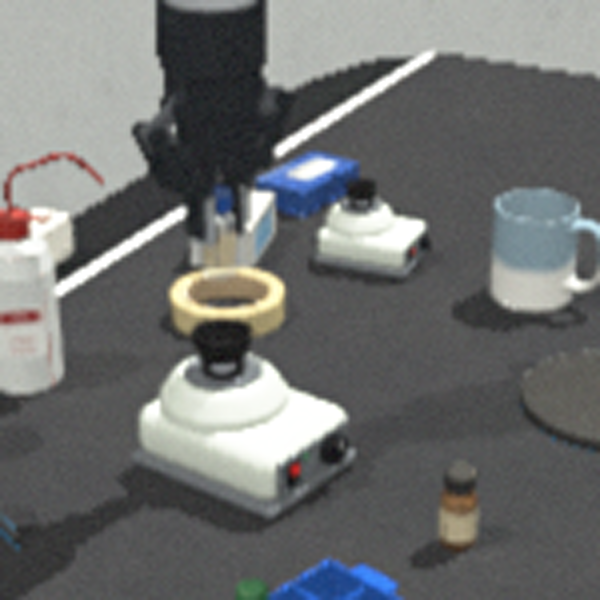

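View pics/w5.png

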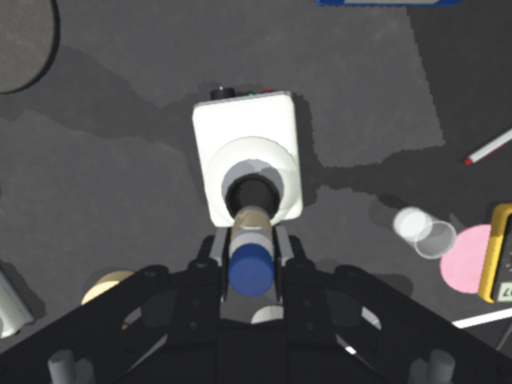

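The vial is held upright and the cup is empty. Moving to above the near, low-y end cell of the tray.

```bash
python3 plan.py 407 356.5 359 -17.3
```

```text
turn_y 0.059 shift [-9.21 -0.    3.46] dist 245.9678678563151
```

carry_out(
  rows=[
    [0, 0.06, 0, -0.6, 0, 0.23, 0.2],
    [0, 0.06, 0, -1.8, 0, 0.68, 0.2],
    [0, 0.06, 0, -3.2, 0, 1.2, 0.2],
    [0, 0.06, 0, -4.6, 0, 1.73, 0.2],
    [0, 0.06, 0, -6, 0, 2.25, 0.2],
    [0, 0.06, 0, -7.4, 0, 2.78, 0.2],
    [0, 0.06, 0, -8.5, 0, 3.19, 0.2],
    [0, 0.06, 0, -9.21, 0, 3.46, 0.2],
    [0, 0.06, 0, -9.21, 0, 3.46, 0.2],
    [0, 0.06, 0, -9.21, 0, 3.46, 0.2],
    [0, 0.06, 0, -9.21, 0, 3.46, 0.2],
    [0, 0.06, 0, -9.21, 0, 3.46, 0.2],
  ],
)

```text
time: 8.2
tool_pos: [407.9, 355.7, 358.8]
eef_rot: [-90.0, -0.0, -17.4]
contact_force: [-0.2, 0.7, -0.3]
finger_gap: 22.5
```

carry_out(
  rows=[
    [0, 0, 0, 0, 0.6, 0, 0.2],
    [0, 0, 0, 0, 1.5, 0, 0.2],
    [0, 0, 0, 0, 2.4, 0, 0.2],
    [0, 0, 0, 0, 3.2, 0, 0.2],
    [0, 0, 0, 0, 3.8, 0, 0.2],
    [0, 0, 0, 0, 4, 0, 0.2],
    [0, 0, 0, 0, 4, 0, 0.2],
    [0, 0, 0, 0, 4, 0, 0.2],
    [0, 0, 0, 0, 4, 0, 0.2],
  ],
)

```text
time: 9.1
tool_pos: [407.3, 356.7, 259.9]
eef_rot: [-89.9, -0.0, -17.3]
contact_force: [-0.8, 0.5, -0.5]
finger_gap: 22.6
```

```bash
python3 plan.py --log 0.06 -9.21 0 3.46; python3 plan.py --log 0 0 4 0; python3 - <<'E'
from h import *
np.set_printoptions(precision=2,suppress=True)
s=arm.state(); print(s["tool_pos"],s["eef_rot"],s["contact_force"],s["finger_gap"],s["time"])
p=optics.read_camera("wrist"); save(p,"w6.png"); C=cloud(p); im=p["image"].astype(int); ok=p["depth"]>0
X,Y,Z=C[...,0],C[...,1],C[...,2]
bl=(im[...,2]>im[...,0]+40)
m=ok&bl&(Z>22)&(Z<32)&(np.hypot(X-435,Y-400)<95); print("rack",m.sum(),cv2.minAreaRect(C[m][:,:2].astype(np.float32)))
p=optics.read_camera("scene"); save(p,"s6.png",(190,190,330,310),5)
p=optics.read_camera("top"); save(p,"t6.png",(130,180,270,280),5)
E
```

```text
{'p': [407.0111345146774, 356.50492187659756, 358.988], 'yaw': -17.306}
{'p': [407.0111345146774, 356.50492187659756, 258.988], 'yaw': -17.306}
[407.34 356.66 259.9 ] [-89.92  -0.03 -17.32] [-0.75  0.46 -0.5 ] 22.562390048060937 9.1
rack 3069 ((438.73480224609375, 399.92138671875), (162.55624389648438, 71.94156646728516), 72.54141235351562)
```

View pics/w6.png

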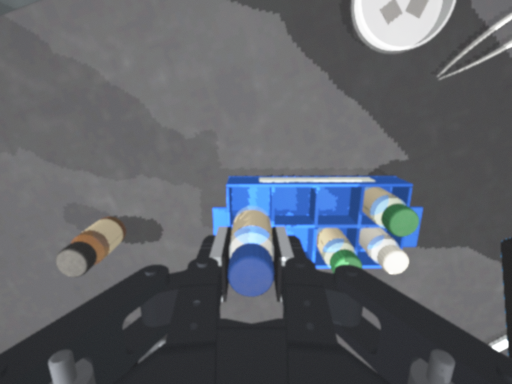

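View pics/s6.png

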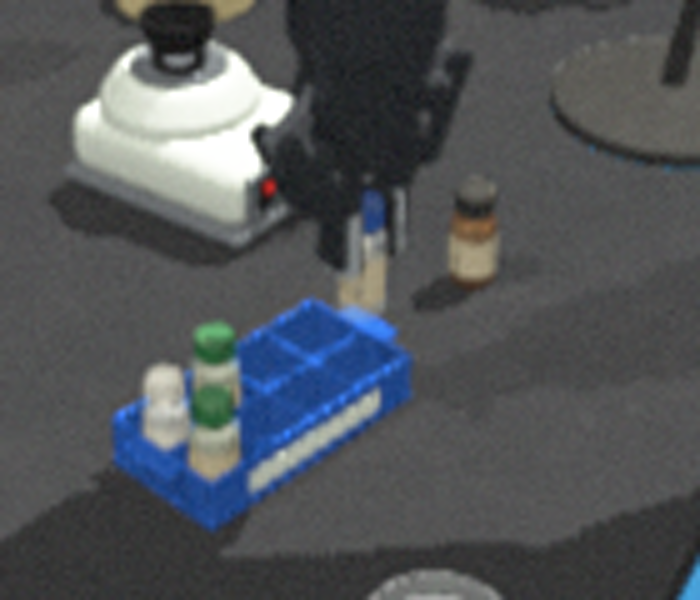

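carry_out(
  rows=[
    [0, 0, 0, 0, 0.4, 0, 0.2],
    [0, 0, 0, 0, 0.8, 0, 0.2],
    [0, 0, 0, 0, 1.1, 0, 0.2],
    [0, 0, 0, 0, 1.3, 0, 0.2],
    [0, 0, 0, 0, 1.5, 0, 0.2],
    [0, 0, 0, 0, 1.6, 0, 0.2],
    [0, 0, 0, 0, 1.6, 0, 0.2],
    [0, 0, 0, 0, 1.6, 0, 0.2],
  ],
)

```text
time: 10.05
tool_pos: [407.1, 356.6, 219.2]
eef_rot: [-90.0, -0.0, -17.3]
contact_force: [0.3, 0.8, 0.8]
finger_gap: 22.5
```

```bash
python3 plan.py --log 0 0 1.6 0; python3 - <<'E'
from h import *
np.set_printoptions(precision=2,suppress=True)
s=arm.state(); print(s["tool_pos"],s["eef_rot"],s["contact_force"],s["torque"],s["finger_gap"],s["time"])
p=optics.read_camera("wrist"); save(p,"w7.png",(150,120,450,340),2.5)
p=optics.read_camera("scene"); save(p,"s7.png",(190,190,330,310),5)
E
```

```text
{'p': [407.0111345146774, 356.50492187659756, 218.988], 'yaw': -17.306}
[407.1  356.59 219.18] [-89.98  -0.01 -17.31] [0.32 0.81 0.76] [ 0.09 -0.03  0.  ] 22.541188992221684 10.05
```

View pics/w7.png

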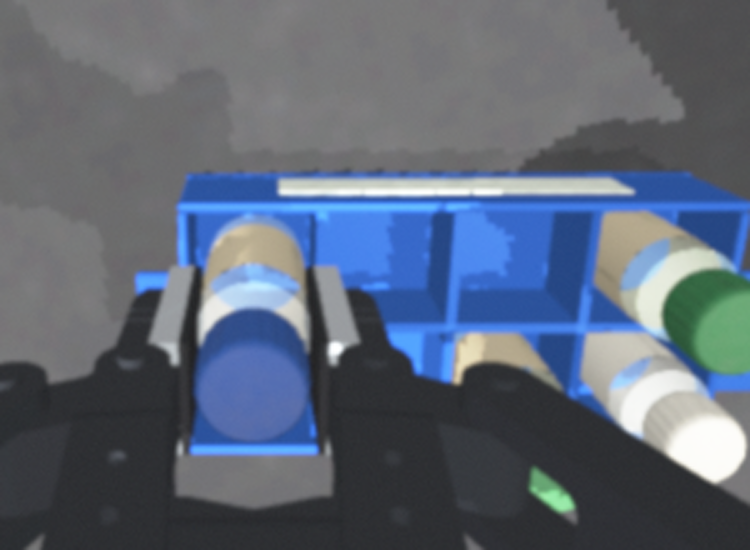

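View pics/s7.png

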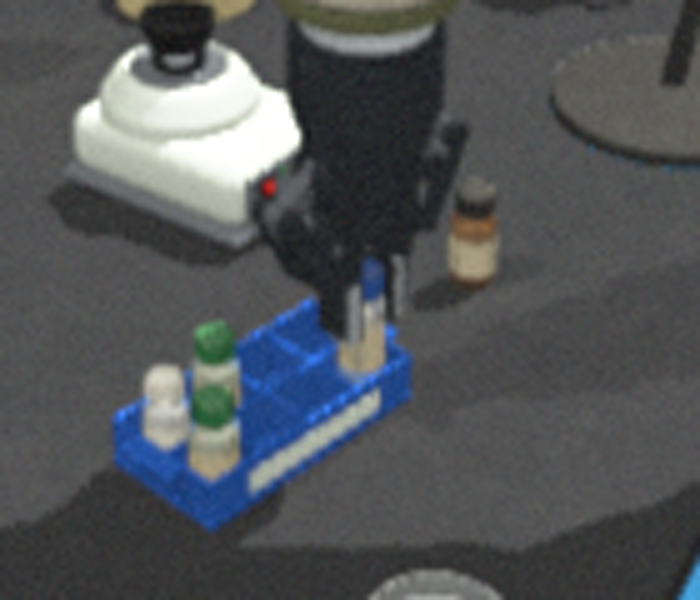

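The vial is inside the near end cell, at crop pixel (255,260) in the wrist view, with clearance around it. Lowering the rest of the way.

carry_out(
  rows=[
    [0, 0, 0, 0, 0.1, 0, 0.2],
    [0, 0, 0, 0, 0.2, 0, 0.2],
    [0, 0, 0, 0, 0.3, 0, 0.2],
    [0, 0, 0, 0, 0.4, 0, 0.2],
    [0, 0, 0, 0, 0.48, 0, 0.2],
    [0, 0, 0, 0, 0.54, 0, 0.2],
    [0, 0, 0, 0, 0.56, 0, 0.2],
    [0, 0, 0, 0, 0.56, 0, 0.2],
    [0, 0, 0, 0, 0.56, 0, 0.2],
  ],
)

```text
time: 11.05
tool_pos: [407.0, 356.5, 205.0]
eef_rot: [-90.0, -0.0, -17.3]
contact_force: [-0.6, -0.2, -0.4]
finger_gap: 22.6
```

```bash
python3 plan.py --log 0 0 0.56 0; python3 - <<'E'
from h import *
np.set_printoptions(precision=2,suppress=True)
s=arm.state(); print(s["tool_pos"],s["eef_rot"],s["contact_force"],s["torque"],s["finger_gap"],s["time"])
p=optics.read_camera("wrist"); save(p,"w8.png",(150,120,450,340),2.5)
E
```

```text
{'p': [407.0111345146774, 356.50492187659756, 204.988], 'yaw': -17.306}
[407.01 356.54 205.03] [-89.99  -0.   -17.31] [-0.58 -0.2  -0.37] [ 0.06  0.03 -0.01] 22.59791691919298 11.05
```

View pics/w8.png

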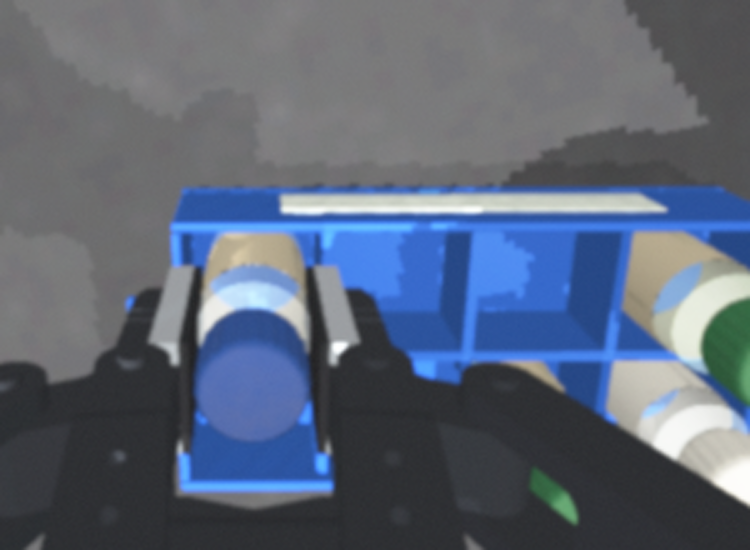

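carry_out(
  rows=[
    [0, 0, 0, 0, 0.02, 0, 0.2],
    [0, 0, 0, 0, 0.02, 0, 0.3],
    [0, 0, 0, 0, 0.02, 0, 0.35],
    [0, 0, 0, 0, 0.02, 0, 0.4],
    [0, 0, 0, 0, 0.02, 0, 0.45],
    [0, 0, 0, 0, 0.02, 0, 0.5],
    [0, 0, 0, 0, 0.02, 0, 0.5],
    [0, 0, 0, 0, 0.02, 0, 0.5],
  ],
)

```text
time: 11.9
tool_pos: [407.0, 356.5, 204.5]
eef_rot: [-90.0, 0.0, -17.3]
contact_force: [-0.0, 0.6, -0.6]
finger_gap: 42.5
```

carry_out(
  rows=[
    [0, 0, 0, 0, -0.2, 0, 0.5],
    [0, 0, 0, 0, -0.6, 0, 0.5],
    [0, 0, 0, 0, -1.2, 0, 0.5],
    [0, 0, 0, 0, -2, 0, 0.5],
    [0, 0, 0, 0, -3, 0, 0.5],
    [0, 0, 0, 0, -4, 0, 0.6],
    [0, 0, 0, 0, -5, 0, 0.6],
    [0, 0, 0, 0, -5.6, 0, 0.6],
    [0, 0, 0, 0, -6, 0, 0.6],
    [0, 0, 0, 0, -6, 0, 0.6],
    [0, 0, 0, 0, -6, 0, 0.6],
  ],
)

```text
time: 13.0
tool_pos: [406.9, 356.4, 354.1]
eef_rot: [-90.0, 0.0, -17.3]
contact_force: [0.3, 0.1, -0.3]
finger_gap: 51.4
```

```bash
python3 plan.py --log 0 0 0.02 0; python3 plan.py --log 0 0 -6 0; python3 - <<'E'
from h import *
np.set_printoptions(precision=2,suppress=True)
s=arm.state(); print(s["tool_pos"],s["eef_rot"],s["contact_force"],s["finger_gap"],s["time"])
p=optics.read_camera("wrist"); save(p,"w9.png",None,1.5);C=cloud(p); ok=p["depth"]>0; im=p["image"].astype(int)
X,Y,Z=C[...,0],C[...,1],C[...,2]
m=ok&(Z>50)&(Z<66)&(np.hypot(X-399,Y-231)<30); print("amber top",m.sum(), C[m].min(0),C[m].max(0),cv2.minEnclosingCircle(C[m][:,:2].astype(np.float32)))
for d in optics.landmark_of(p,"vial_amber")[:2]: print(d["p"],d["at"],atz(p,*d["at"],0))
m=ok&(Z>58)&(Z<80)&(np.hypot(X-407,Y-356)<30); print("blue top",m.sum(), C[m].min(0),C[m].max(0),np.median(C[m],0))
p=optics.read_camera("scene"); save(p,"s9.png",(190,190,330,310),5)
E
```

```text
{'p': [407.0111345146774, 356.50492187659756, 204.488], 'yaw': -17.306}
{'p': [407.0111345146774, 356.50492187659756, 354.488], 'yaw': -17.306}
[406.87 356.36 354.07] [-90.02   0.01 -17.31] [ 0.26  0.07 -0.31] 51.44994073464716 13.0
amber top 427 [387.88 217.83  50.19] [409.92 240.4   61.  ] ((399.00634765625, 229.21412658691406), 11.6058931350708)
0.98 [151.8, 198.9] [400.66 229.89   0.  ]
blue top 375 [396.54 346.3   58.1 ] [416.49 366.68  69.37] [405.93 356.94  67.41]
```

View pics/w9.png

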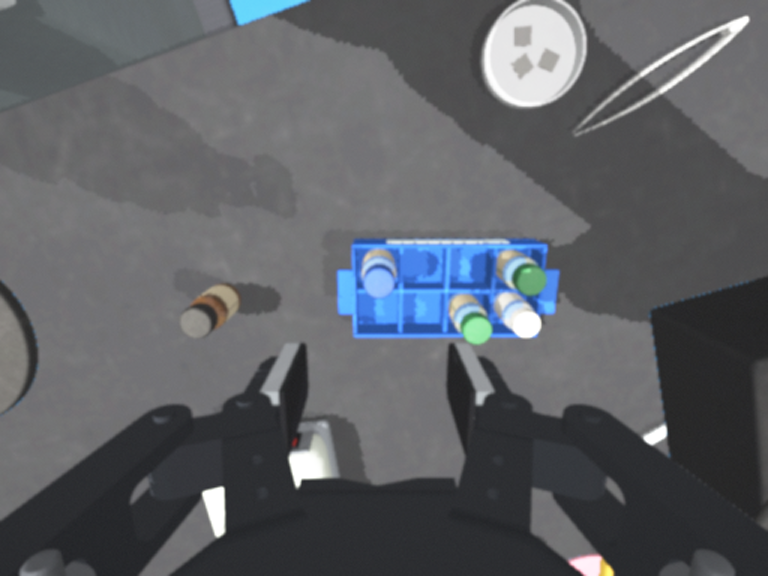

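View pics/s9.png

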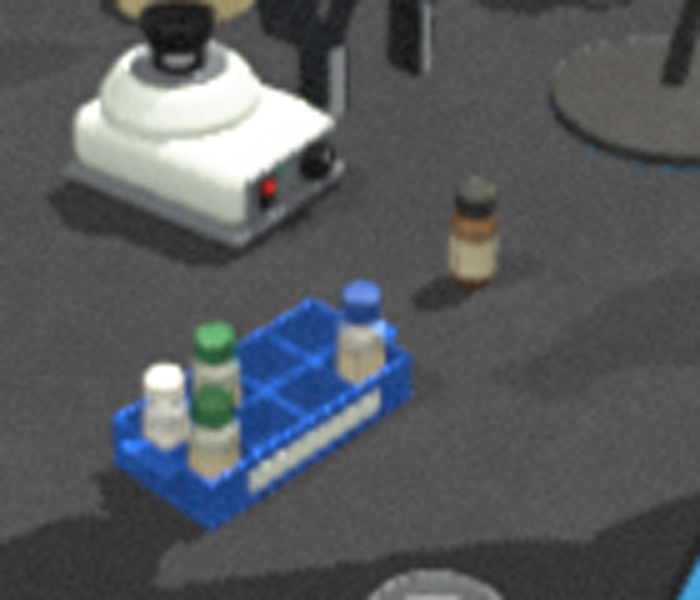

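The blue vial stands upright and fully down: its top is at z≈67.4, as expected. Next the amber vial, at (399,229.4).

```bash
python3 plan.py 399.2 229.5 196 -17.3
```

```text
turn_y -0.001 shift [ 1.213  6.34  -4.943] dist 203.24790318054215
```

carry_out(
  rows=[
    [0, 0, 0, 0.3, 0, -1.2, 0.65],
    [0, 0, 0, 0.6, 0, -2.5, 0.65],
    [0, 0, 0, 0.9, 0.5, -3.8, 0.65],
    [0, 0, 0, 1.21, 1, -4.94, 0.65],
    [0, 0, 0, 1.21, 2, -4.94, 0.65],
    [0, 0, 0, 1.21, 2.5, -4.94, 0.65],
    [0, 0, 0, 1.21, 2.5, -4.94, 0.65],
    [0, 0, 0, 1.21, 2.5, -4.94, 0.65],
    [0, 0, 0, 1.21, 2.5, -4.94, 0.65],
  ],
)

```text
time: 14.05
tool_pos: [399.4, 230.3, 292.7]
eef_rot: [-90.0, -0.0, -17.3]
contact_force: [-0.5, 0.8, 0.5]
finger_gap: 55.4
```

```bash
python3 plan.py --log 0 1.21 2.5 -4.94; python3 - <<'E'
from h import *
np.set_printoptions(precision=2,suppress=True)
s=arm.state(); print(s["tool_pos"],s["eef_rot"],s["contact_force"],s["finger_gap"],s["time"])
p=optics.read_camera("wrist"); save(p,"w10.png");C=cloud(p); ok=p["depth"]>0
X,Y,Z=C[...,0],C[...,1],C[...,2]
m=ok&(Z>54)&(Z<64)&(np.hypot(X-399,Y-231)<25); print("amber top",m.sum(), C[m].min(0),C[m].max(0),cv2.minEnclosingCircle(C[m][:,:2].astype(np.float32)))
for d in optics.landmark_of(p,"vial_amber")[:2]: print(d["p"],d["at"],atz(p,*d["at"],0))
E
```

```text
{'p': [399.1535619619255, 229.5971953443716, 291.988], 'yaw': -17.306}
[399.37 230.29 292.7 ] [-89.95  -0.03 -17.26] [-0.46  0.8   0.53] 55.432439741676404 14.05
amber top 627 [387.77 217.51  54.02] [409.82 239.65  60.97] ((398.9996337890625, 228.57830810546875), 11.389603614807129)
0.57 [251.2, 187.0] [399.8  229.38   0.  ]
```

View pics/w10.png

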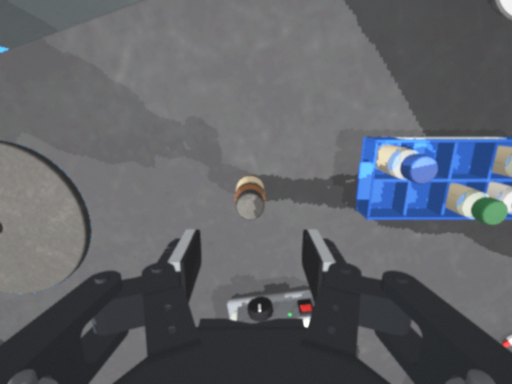

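carry_out(
  rows=[
    [0, 0, 0, 0, 0.6, -0.02, 0.65],
    [0, 0, 0, 0, 1.5, -0.02, 0.65],
    [0, 0, 0, 0, 2.3, -0.02, 0.65],
    [0, 0, 0, 0, 3, -0.02, 0.65],
    [0, 0, 0, 0, 3.5, -0.02, 0.65],
    [0, 0, 0, 0, 3.8, -0.02, 0.65],
    [0, 0, 0, 0, 3.84, -0.02, 0.65],
    [0, 0, 0, 0, 3.84, -0.02, 0.65],
    [0, 0, 0, 0, 3.84, -0.02, 0.65],
    [0, 0, 0, 0, 3.84, -0.02, 0.65],
  ],
)

```text
time: 15.15
tool_pos: [399.2, 229.3, 196.6]
eef_rot: [-89.9, -0.0, -17.3]
contact_force: [-0.2, -0.4, -0.6]
finger_gap: 55.4
```

```bash
python3 plan.py --log 0 0 3.84 -0.02; python3 - <<'E'
from h import *
np.set_printoptions(precision=2,suppress=True)
s=arm.state(); print(s["tool_pos"],s["eef_rot"],s["contact_force"],s["finger_gap"],s["time"])
p=optics.read_camera("wrist"); save(p,"w11.png")
E
```

```text
{'p': [399.0048245345434, 229.1198305177497, 195.988], 'yaw': -17.306}
[399.22 229.29 196.57] [-89.94  -0.03 -17.31] [-0.16 -0.41 -0.65] 55.41865290342653 15.15
```

View pics/w11.png

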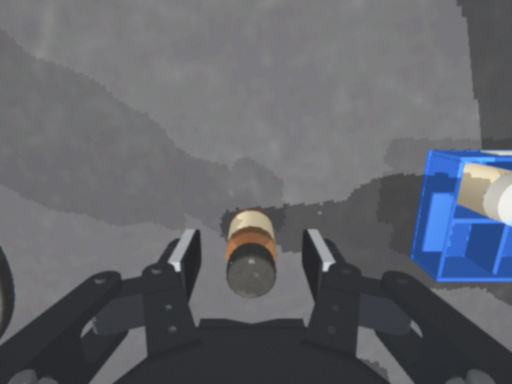

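The amber vial is centred between the pads at (251,255). Closing.

carry_out(
  rows=[
    [0, 0, 0, 0, 0, 0, 0.2],
    [0, 0, 0, 0, 0, 0, 0.2],
    [0, 0, 0, 0, 0, 0, 0.2],
    [0, 0, 0, 0, 0, 0, 0.2],
    [0, 0, 0, 0, 0, 0, 0.2],
    [0, 0, 0, 0, 0, 0, 0.2],
    [0, 0, 0, 0, 0, 0, 0.2],
    [0, 0, 0, 0, 0, 0, 0.2],
  ],
  squeeze=60,
)

```text
time: 16.0
tool_pos: [399.1, 229.2, 196.3]
eef_rot: [-90.0, -0.0, -17.3]
contact_force: [-1.4, -1.4, 6.0]
finger_gap: 24.2
```

carry_out(
  rows=[
    [0, 0, 0, 0, -0.1, 0, 0.2],
    [0, 0, 0, 0, -0.3, 0, 0.2],
    [0, 0, 0, 0, -0.8, 0, 0.2],
    [0, 0, 0, 0, -1.6, 0, 0.2],
    [0, 0, 0, 0, -2.6, 0, 0.2],
    [0, 0, 0, 0, -3.6, 0, 0.2],
    [0, 0, 0, 0, -4.6, 0, 0.2],
    [0, 0, 0, 0, -5.5, 0, 0.2],
    [0, 0, 0, 0, -6, 0, 0.2],
    [0, 0, 0, 0, -6, 0, 0.2],
    [0, 0, 0, 0, -6, 0, 0.2],
    [0, 0, 0, 0, -6, 0, 0.2],
  ],
)

```text
time: 17.2
tool_pos: [398.7, 228.9, 344.8]
eef_rot: [-90.1, 0.1, -17.3]
contact_force: [-0.6, 0.4, -0.5]
finger_gap: 24.3
```

```bash
python3 plan.py --log 0 0 -6 0; python3 plan.py 602 207.7 346 -17.3; python3 - <<'E'
from h import *
np.set_printoptions(precision=2,suppress=True)
s=arm.state(); print(s["tool_pos"],s["eef_rot"],s["contact_force"],s["finger_gap"],s["time"])
p=optics.read_camera("wrist"); save(p,"w12.png")
E
```

```text
{'p': [399.0048245345434, 229.1198305177497, 345.988], 'yaw': -17.306}
turn_y -0.001 shift [ 8.007 -0.     1.597] dist 204.12214614210933
[398.69 228.93 344.82] [-90.09   0.06 -17.31] [-0.61  0.37 -0.52] 24.285452768212117 17.2
```

View pics/w12.png

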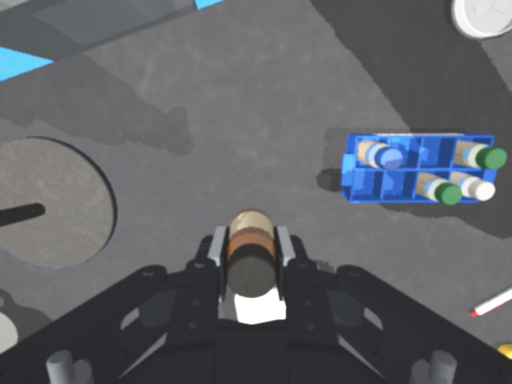

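The vial is held with the body inside the pads. I'll overshoot slightly past the cup so the wrist camera sees it empty and unobstructed.

carry_out(
  rows=[
    [0, 0, 0, 0.6, 0, 0.1, 0.2],
    [0, 0, 0, 1.8, 0, 0.3, 0.2],
    [0, 0, 0, 3.2, 0, 0.6, 0.2],
    [0, 0, 0, 4.6, 0, 0.9, 0.2],
    [0, 0, 0, 6, 0, 1.2, 0.2],
    [0, 0, 0, 7.4, 0, 1.5, 0.2],
    [0, 0, 0, 8.6, 0, 1.6, 0.2],
    [0, 0, 0, 9.3, 0, 1.6, 0.2],
    [0, 0, 0, 9.6, 0, 1.6, 0.2],
    [0, 0, 0, 9.6, 0, 1.6, 0.2],
    [0, 0, 0, 9.6, 0, 1.6, 0.2],
    [0, 0, 0, 9.6, 0, 1.6, 0.2],
  ],
)

```text
time: 18.45
tool_pos: [639.3, 196.5, 346.1]
eef_rot: [-90.0, 0.0, -17.2]
contact_force: [-0.1, 0.7, -0.3]
finger_gap: 24.0
```

```bash
python3 plan.py --log 0 9.6 0 1.6; python3 - <<'E'
from h import *
np.set_printoptions(precision=2,suppress=True)
s=arm.state(); print(s["tool_pos"],s["eef_rot"],s["contact_force"],s["finger_gap"],s["time"])
p=optics.read_camera("wrist"); save(p,"w13.png",None,1.5);C=cloud(p); ok=p["depth"]>0; im=p["image"].astype(int)
X,Y,Z=C[...,0],C[...,1],C[...,2]
def circ(P,n=30):
    A=np.c_[2*P[:,:2],np.ones(len(P))]; c=np.linalg.lstsq(A,(P[:,:2]**2).sum(1),rcond=None)[0]; return c[:2],np.sqrt(c[2]+c[:2]@c[:2])
print("Z at cup centre",np.median(Z[ok&(np.hypot(X-602,Y-207.5)<8)]))
m=ok&(Z>110)&(Z<115)&(np.hypot(X-602,Y-207.5)<30)&(np.hypot(X-602,Y-207.5)>15); print("rim",m.sum(),C[m].min(0),C[m].max(0),circ(C[m]),cv2.minEnclosingCircle(C[m][:,:2].astype(np.float32)))
m=ok&(Z>94)&(Z<99)&(np.hypot(X-602,Y-207.5)<19); print("floor",m.sum(),C[m].min(0),C[m].max(0),cv2.minEnclosingCircle(C[m][:,:2].astype(np.float32)))
m=ok&(Z>74)&(Z<80)&(np.hypot(X-602,Y-207)<60); print("turret",cv2.minEnclosingCircle(C[m][:,:2].astype(np.float32)))
for d in optics.landmark_of(p,"cup_floor")[:2]: print(d["p"],d["at"],atz(p,*d["at"],97))
p=optics.read_camera("top"); C=cloud(p); ok=p["depth"]>0
for d in optics.landmark_of(p,"cup_floor")[:2]: print(d["p"],d["at"],atz(p,*d["at"],97))
E
```

```text
{'p': [640.0389355036228, 195.91505150409736, 345.988], 'yaw': -17.306}
[639.33 196.53 346.07] [-89.97   0.03 -17.25] [-0.06  0.68 -0.33] 23.99380578760959 18.45
Z at cup centre 96.68942227553129
rim 967 [579.49 184.41 110.02] [625.36 229.91 114.18] (array([602.27, 207.26]), np.float64(20.877446312982908)) ((602.4724731445312, 207.22975158691406), 23.071033477783203)
floor 1254 [587.09 191.48  94.33] [618.2  222.82  99.  ] ((602.5718994140625, 207.273681640625), 16.031858444213867)
turret ((602.4963989257812, 207.3621368408203), 38.25841522216797)
0.95 [251.0, 154.3] [602.76 206.78  97.  ]
0.64 [363.5, 160.1] [ 663.62 -165.39   97.  ]
0.4 [374.9, 264.6] [ 337.11 -187.09   97.  ]
```

View pics/w13.png

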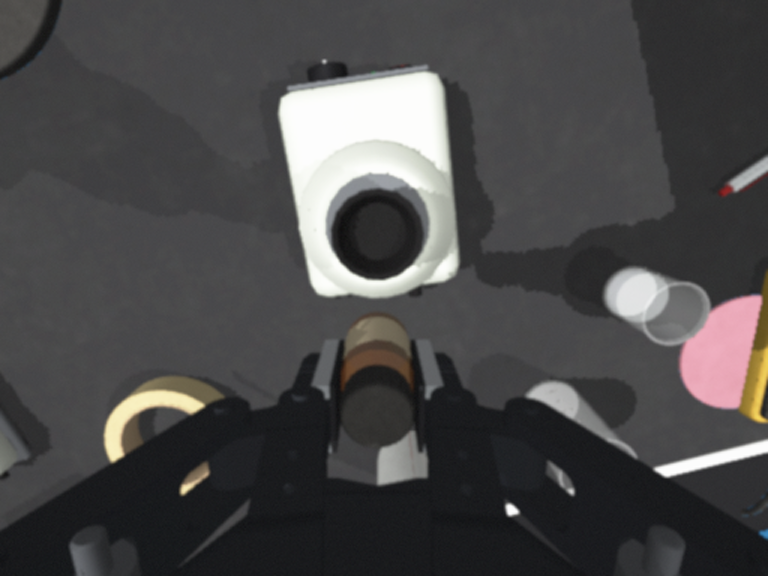

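The cup is empty and its centre is at (602.5,207.3); the floor, rim and turret fits agree within 0.3 mm, and the network within 0.5 mm. The held vial's axis is at the TCP to within the same error.

```bash
python3 plan.py 602.5 207.4 301 -17.3
```

```text
turn_y -0.001 shift [-1.57   1.8   -0.008] dist 59.70758632450898
```

carry_out(
  rows=[
    [0, 0, 0, -0.5, 0, 0, 0.2],
    [0, 0, 0, -1.1, 0, 0, 0.2],
    [0, 0, 0, -1.57, 0, 0, 0.2],
    [0, 0, 0, -1.57, 0, 0, 0.2],
    [0, 0, 0, -1.57, 0, 0, 0.2],
    [0, 0, 0, -1.57, 0.5, 0, 0.2],
    [0, 0, 0, -1.57, 1.0, 0, 0.2],
    [0, 0, 0, -1.57, 1.3, 0, 0.2],
    [0, 0, 0, -1.57, 1.6, 0, 0.2],
    [0, 0, 0, -1.57, 1.8, 0, 0.2],
    [0, 0, 0, -1.57, 1.8, 0, 0.2],
    [0, 0, 0, -1.57, 1.8, 0, 0.2],
  ],
)

```text
time: 19.85
tool_pos: [602.7, 207.6, 301.1]
eef_rot: [-90.0, -0.0, -17.3]
contact_force: [-0.8, -0.1, -0.1]
finger_gap: 24.0
```

```bash
python3 plan.py --log 0 -1.57 1.8 0; python3 - <<'E'
from h import *
np.set_printoptions(precision=2,suppress=True)
s=arm.state(); print(s["tool_pos"],s["eef_rot"],s["contact_force"],s["torque"],s["finger_gap"],s["time"])
p=optics.read_camera("wrist"); save(p,"w14.png",(150,120,350,300),4)
p=optics.read_camera("scene"); save(p,"s14.png",(190,150,290,240),7)
E
```

```text
{'p': [602.5657966138036, 207.59093955359162, 300.988], 'yaw': -17.306}
[602.66 207.57 301.13] [-89.99  -0.01 -17.31] [-0.8  -0.15 -0.11] [-0.05  0.01 -0.06] 24.04597241126898 19.85
```

View pics/w14.png

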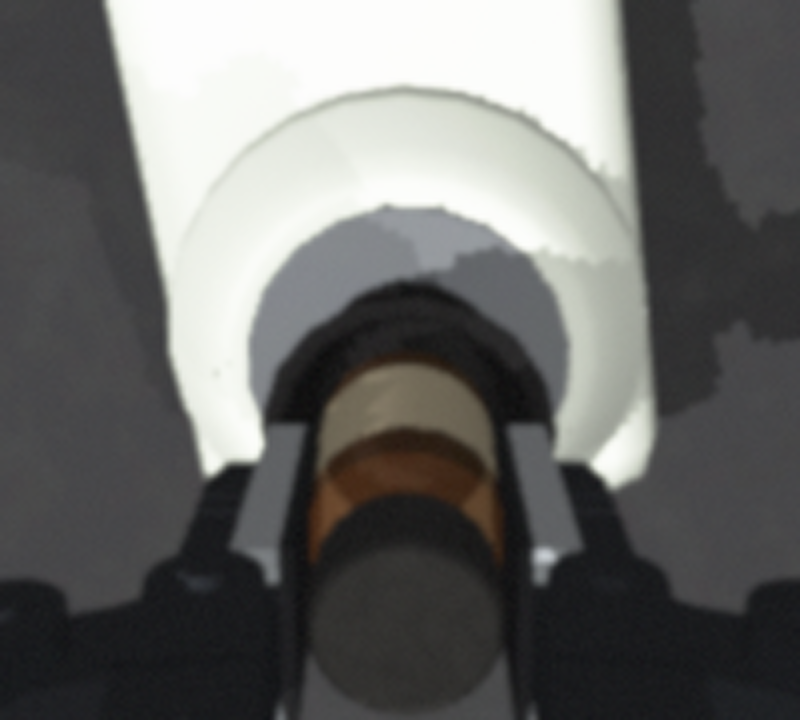

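View pics/s14.png

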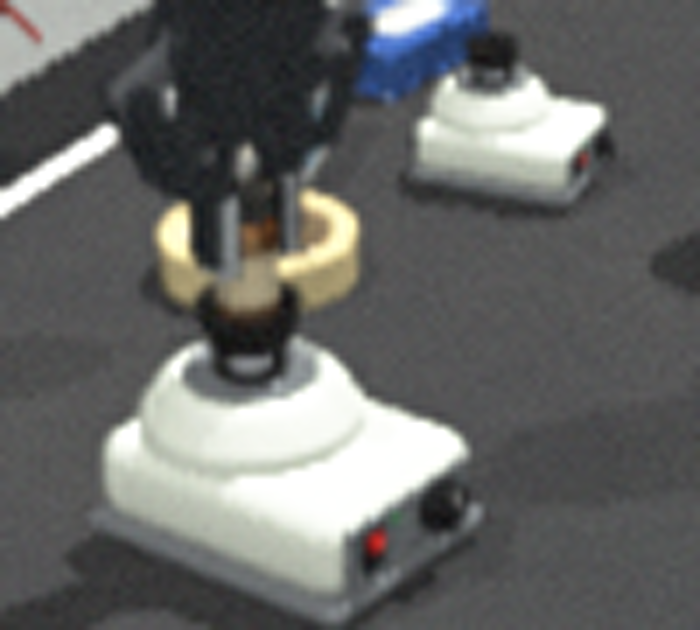

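carry_out(
  rows=[
    [0, 0, 0, 0, 0.08, 0, 0.2],
    [0, 0, 0, 0, 0.16, 0, 0.2],
    [0, 0, 0, 0, 0.24, 0, 0.2],
    [0, 0, 0, 0, 0.3, 0, 0.2],
    [0, 0, 0, 0, 0.34, 0, 0.2],
    [0, 0, 0, 0, 0.38, 0, 0.2],
    [0, 0, 0, 0, 0.4, 0, 0.2],
    [0, 0, 0, 0, 0.4, 0, 0.2],
    [0, 0, 0, 0, 0.4, 0, 0.2],
  ],
)

```text
time: 20.85
tool_pos: [602.6, 207.6, 291.1]
eef_rot: [-90.0, -0.0, -17.3]
contact_force: [-1.4, -0.2, 2.4]
finger_gap: 24.0
```

```bash
python3 plan.py --log 0 0 0.4 0; cat > f.py <<'E'
from h import *
np.set_printoptions(precision=2,suppress=True)
F=[]
for i in range(14):
    s=arm.state(); F.append(np.r_[s["contact_force"],s["torque"]]); p=optics.read_camera("wrist")
F=np.array(F); s=arm.state(); print(s["tool_pos"],s["eef_rot"],s["finger_gap"],s["time"]); print("F",F.mean(0),"sd",F.std(0)[:3])
E
python3 f.py
```

```text
{'p': [602.5657966138036, 207.59093955359162, 290.988], 'yaw': -17.306}
[602.57 207.58 290.99] [-89.99  -0.   -17.31] 24.028634108808188 21.55
F [-1.21 -0.49  2.74 -0.13  0.3  -0.  ] sd [0.55 0.42 0.48]
```

The force is 2.74 N, so the cup is about 1.9 mm down, matching the geometry (2.0–2.2 mm). Another 3 mm, with a 0.5 mm shift in −x to relieve the side force.

carry_out(
  rows=[
    [0, 0, 0, -0.02, 0.03, 0, 0.2],
    [0, 0, 0, -0.02, 0.06, 0, 0.2],
    [0, 0, 0, -0.02, 0.09, 0, 0.2],
    [0, 0, 0, -0.02, 0.12, 0, 0.2],
    [0, 0, 0, -0.02, 0.12, 0, 0.2],
    [0, 0, 0, -0.02, 0.12, 0, 0.2],
  ],
)

```text
time: 22.15
tool_pos: [602.3, 207.6, 288.2]
eef_rot: [-90.0, -0.0, -17.3]
contact_force: [1.4, -1.6, 4.6]
finger_gap: 23.8
```

```bash
python3 plan.py --log 0 -0.02 0.12 0; python3 f.py; python3 - <<'E'
from h import *
p=optics.read_camera("wrist"); save(p,"w15.png",(150,120,350,300),4);C=cloud(p); ok=p["depth"]>0
X,Y,Z=C[...,0],C[...,1],C[...,2]; r=np.hypot(X-602.5,Y-207.3)
m=ok&(r>20)&(r<24)&(Z>98)&(Z<116); print("rim z",m.sum(),np.median(Z[m]),np.percentile(Z[m],[25,75,90]))
p=optics.read_camera("scene"); save(p,"s15.png",(190,150,290,240),7)
C=cloud(p); X,Y,Z=C[...,0],C[...,1],C[...,2]; im=p["image"]
p=optics.read_camera("top"); save(p,"t15.png",(130,130,330,280),4)
E
```

```text
{'p': [602.0884317871818, 207.7396769809737, 287.988], 'yaw': -17.306}
[602.09 207.74 287.98] [-89.99  -0.   -17.31] 24.29743953173188 22.85
F [ 2.23 -1.18  4.66 -0.29 -0.53 -0.01] sd [0.54 0.45 0.54]
rim z 532 106.23535815409686 [105.83578988 106.63587976 107.02719874]
```

View pics/w15.png

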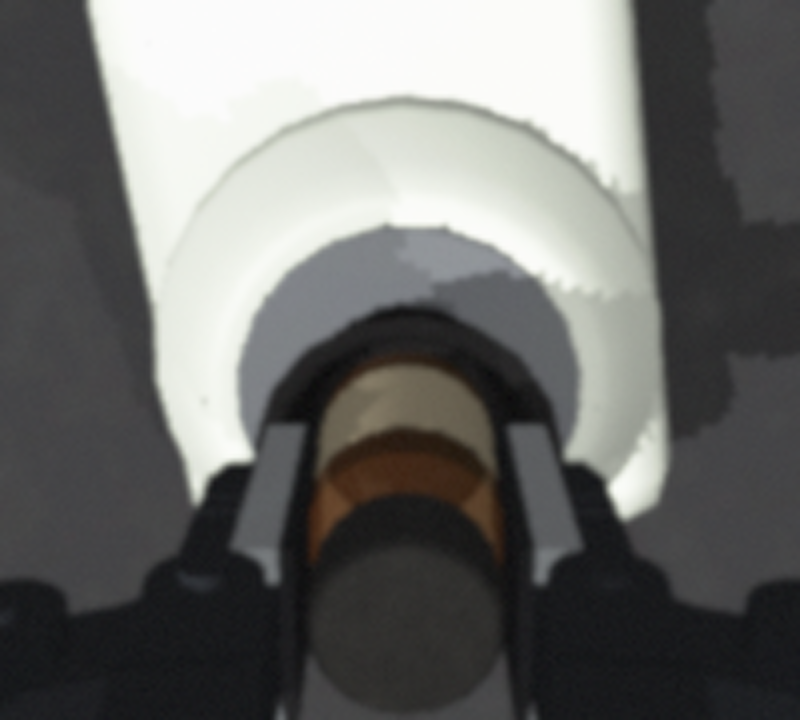

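View pics/s15.png

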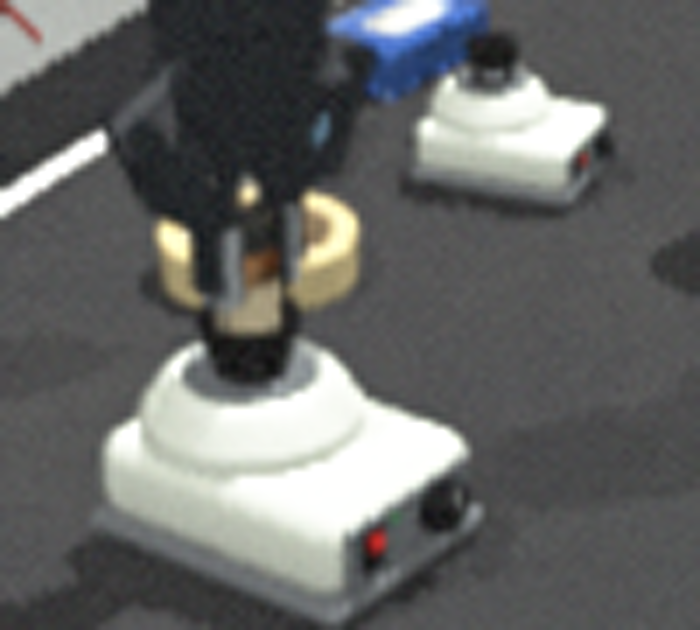

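View pics/t15.png

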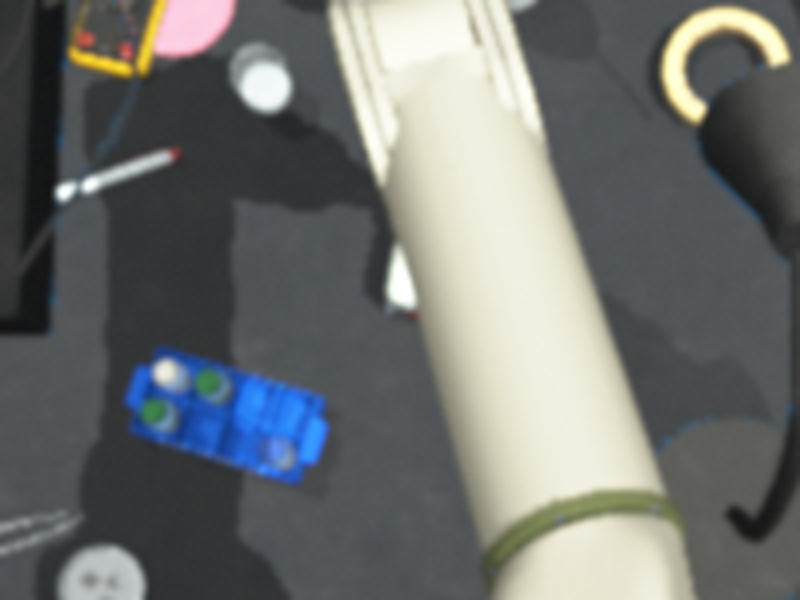

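The force is 4.66 N, so about 5.1 mm, and the fingertips are clear of the rim. The side force changed sign to 2.2 N, so I'll take back half of that 0.5 mm shift, re-check and hand in.

carry_out(
  rows=[
    [0, 0, 0, 0.012, 0, 0, 0.2],
    [0, 0, 0, 0.012, 0, 0, 0.2],
    [0, 0, 0, 0.012, 0, 0, 0.2],
    [0, 0, 0, 0.012, 0, 0, 0.2],
    [0, 0, 0, 0.012, 0, 0, 0.2],
  ],
)

```text
time: 23.5
tool_pos: [602.3, 207.7, 287.9]
eef_rot: [-90.0, 0.0, -17.3]
contact_force: [1.2, -0.3, 4.9]
finger_gap: 24.5
```

```bash
python3 f.py
```

```text
[602.3  207.69 287.89] [-90.     0.01 -17.31] 23.753190597990613 24.2
F [ 0.76 -0.41  4.59 -0.13 -0.18  0.01] sd [0.78 0.49 0.7 ]
```

```bash
python3 -c "
from cell import arm
print(arm.sign_off())"
```

```text
the job is handed in; nothing more can be done
None
```

The job is handed in at 24.2 s, and my last checks say both parts are done; the system gives no verdict.

- **Blue-capped vial:** I moved it from the large white mixer's cup to the tray's near end cell, on the amber vial's side. It stands upright and fully down; its top measured about 67.4 mm, against 67.5 mm expected. The other three tray vials look unmoved in the last pictures.
- **Amber vial:** It is still gripped, set at 60 N, upright in the cup and holding it down. The average push before hand-in was 4.59 N, which is about 5.0 mm of travel, and the arm's height agrees at about 5.2 mm.
- **Touching the mixer:** The last pictures show the fingertips clear of the cup rim. I saw no other contact.

**Disagreement:** The wrist camera's depth put the cup rim at 106.2 mm, which would mean about 5.8 mm of travel. That camera is only good to about 2 mm, so I trusted the force reading.

**Side force:** A 0.5 mm sideways shift I made while pressing had raised the side force to about 2.5 N. Taking half of it back brought it down to about 0.9 N.

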